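# Dock the fabric shaver on its sloped charging base and start it

## Robot

A 6-joint arm with a two-finger parallel gripper is mounted at the origin on the work surface. World frame = base frame: x ahead of the robot, y to its left, z up, the work surface at z = 0. Lengths are in m, angles in rad, forces in N, time in s.
With the tool pointing down it reaches from about 0.3 to 0.875 m from the base axis. Payload 6.4 kg.
Tool frame: the origin (TCP) lies at the very end of the fingers, on their centre line; the grasp point (between the pads) lies 19 mm behind it (ctrl.hold_point_z is the distance from the TCP to the grasp point, in m); y points along the fingers, x is the direction in which the jaws open and shut, and the axes are right-handed (so a half turn about y gives the same grasp; the last joint's range is limited). The gripper opens to 85 mm and grips with 20 to 120 N. Pads are 22 mm wide; open, the fingers measure 114 mm over their backs; the gripper's body (76 mm by 85 mm) begins 54 mm behind the grasp point. The pads swing forward as they close: fully open they stand 13 mm farther back than shut.
Start: joints at [-1.518, 0.181, 1.607, -0, 1.354, -0.206], TCP at [0.147, -0.556, 0.231] pointing down, gripper open.
Joint ranges: [-2.99, 2.99], [-0.89, 2.07], [0.3, 2.58], [-1.14, 4.28], [0, 2.63], [-3.12, 3.12]. Speed limits (rad/s): [2.57, 2.57, 3.01, 3.14, 3.14, 3.14].

## Interface

Orientations are given as a unit quaternion [w, x, y, z].
In Python, from bench import ctrl, imaging gives the robot as it stands.
- The arm moves only by the shell command python3 -m jog 'ROWS'. ROWS is JSON, a list of rows, each a list of 3 entries, a list of its own where there are three numbers: the shift along the tool's x, y, z in cm, then the turn, a rotation vector about the tool's x, y, z in rad, then the finger opening in cm, from 0 to 8.54. A call has 1 to 12 rows; each row shifts and turns the pose as measured when the row begins, along the tool's axes as they then stand; what a row does not reach is not made up. A row lasts 1/12 s, in which the tool goes at most 41.7 mm and 7.16 degrees, less where a joint would pass 70% of its speed; a pose out of reach is approached as far as the arm can. A call is refused whole if a number of a shift passes 4.17 or a number of a turn 0.125, either way. A call with a gripper value outside its range is refused whole. The fingers move at their own pace and stop on an object; the grip force is fixed at half the most. Time passes only in rows, so rows that do not move let the fingers close. It gives the time, the measured TCP pose, the force and the opening at its end, in the units of the state.
- ctrl.get_obs(): the state, without advancing time (a new reading comes with each control period).
- imaging.camera(name): name is "side" or "top" or "wrist"; returns a dict with "frame" (384x512x3 uint8, red, green, blue), "depth" (384x512 float32, m along the optical axis (not along the pixel's ray), 0 where there is no reading), "K" (3x3 intrinsics, pixels), "R" (3x3) and "t" (3): a world point X has camera coordinates R X + t. Camera axes: x right, y down, z forward; pixel columns grow to the right and rows downward; lengths in m; the calibration is good to about 2 mm. A picture is of the moment at which its call begins.
- ctrl.hand_in(): hands the job in, once; it reports no verdict.
The state is a dict: "time_s": time; "q": joint angles; "dq": joint speeds; "joint_efforts": joint torques, N m; "eef_pos": TCP position; "eef_rot": TCP orientation; "wrist_force": force on the tool from outside, world axes, zero at the start; "torque": the same for the moment, N m; "opening": opening from 0.0 (shut) to 1.0 (fully open).
Only numpy, scipy, OpenCV 4.12 (cv2) and the standard library are available. Lean on these libraries where they do the work, as an engineer would, in place of code of your own. Each camera call takes 0.05 s, during which the arm holds its last target. There are 200 camera calls.

## Task

Put the cordless fabric shaver onto its sloped charging dock so that both pegs enter the sockets in its underside and it sits fully home, flush on the sloping deck, and let go of it. Then press the dock's round button all the way in to start charging, and take the hand away. Leave the cup, brush, tray and lint roller where they are.

Things in the scene. Friction and masses are not known exactly. Their poses are not given: they have to be found in the camera images.
- shaver_mid (a point): Centre of the loose cordless fabric shaver (about 0.3 kg), half-way up: 41 mm above its flat underside, midway between its sockets. White body 130 (x) x 70 (y) x 36 high with a flat round cutter head, 60 mm diameter, reaching out to 105 mm at +x; grey handle bar on top, 82 high in all. Axes: x to the head, z up out of the handle. Starts standing on the marble top (height 0).
- shaver_handle (a point): Centre of the shaver's handle bar, 27 mm above shaver_mid; same axes. The bar is straight like an iron's: 112 long (x), 26 wide (y), 28 high, on a post at each end (49 mm from the middle), with an 18 mm open gap between it and the body.
- shaver: The same shaver, origin at the centre of its underside, same axes. Two round blind sockets in the underside, 24 deep, on its centre line: a wide one, 23 mm diameter, 40 mm to -x, and a narrow one, 15 mm diameter, 40 mm to +x (head end).
- dock_home (a point): Point above the fixed charging dock where the shaver's centre (shaver_mid) is when fully home, 41 mm from the middle of the sloping deck along its normal; the shaver then has the same axes as this point. z: the deck's normal, leaning 25 degrees from vertical towards its low edge, which faces roughly to the robot; x: up the slope; y: across. The shaver's head goes to the upper end.
- deck_mid (a point): Middle of the surface of the dock's white sloping deck (150 x 92 mm), 60 mm above the marble; axes as dock_home. Two steel pegs, 20 mm high with tapered tips, stand square to the deck on its centre line: 20 mm diameter 40 mm down the slope (-x), 12 mm diameter 40 mm up the slope (+x).
- dock_button_top (a point): Centre of the top face of the dock's round white push button, 32 mm diameter, facing straight up, on a flat-topped grey pod 60 mm high beside the deck, 112 mm to the -y side of the deck's middle and 40 mm towards its low edge (horizontally). Pressed straight down 6 mm with about 4 N; it springs back.
- dock_button (a joint): Travel of the button in m: 0 up, 0.006 fully pressed; more than 0.004 counts as pressed.
- votive: Bystander: empty glass votive cup, 68 mm diameter, 65 high; origin at the centre of its underside.
- brush: Bystander: wooden clothes brush with black bristles bristles down, 195 long (x, handle to -x), 45 wide, 34 high; origin on the marble under the middle of its head.
- keytray: Bystander: white ceramic key tray 120 x 170, 22 high, with a silver-toned bead loop lying in it; origin at the centre of its underside.
- lintroller: Bystander: lint roller lying on its side, 185 long (x, handle to -x), roll 48 mm diameter; origin on the marble under the roll's inner part.
There are look-alikes about, which are no part of the job. Leave any red look-alike of the shaver alone.

How it is judged:
By the outcome, as a careful person would: the job done as asked, in the order asked, and still so for the second after the job is handed in, with the robot touching nothing.
It also fails if it takes over 54 s, if anything falls off the work surface, if the arm or the gripper's body presses on something with over 40 N, if the wrist force passes 120 N, or if a joint passes its speed limit or range.

## Working session

There is one attempt and no reset: what is moved stays moved. The work goes in short steps, Python scripts to look and compute and a shell command to move; the robot and the scene stay as the last step left them, time stands still between calls to the robot, and variables do not carry over. Pictures are saved under pics/ and viewed, about 8 in all and at most 12, crops included, and the job is handed in when it is done.

```bash
mkdir -p pics; ls; python3 - <<'E'
from bench import ctrl, imaging
import numpy as np,cv2,pickle
o=ctrl.get_obs();print(o['time_s'],o['eef_pos'],o['eef_rot'],o['opening'],ctrl.hold_point_z)
d={n:imaging.camera(n) for n in('side','top')}
pickle.dump(d,open('s0.pkl','wb'))
for n in d:
    cv2.imwrite(f'pics/{n}0.png',cv2.resize(d[n]['frame'][:,:,::-1],(800,600)))
    print(n,d[n]['K'].tolist(),(-d[n]['R'].T@d[n]['t']).tolist())
E
```

```text
pics
0.0 [ 0.14714115 -0.55526839  0.23037952] [ 0.56082573 -0.55985659  0.43171529 -0.43087935] 1.0017287624795717 0.0187
side [[392.8112017663438, 0.0, 254.54219019319297], [0.0, 392.8112017663438, 185.8212535072361], [0.0, 0.0, 1.0]] [0.18741651155834405, 0.7005212344168534, 0.7191813386449667]
top [[396.44960739845726, 0.0, 255.52075266637988], [0.0, 396.44960739845726, 197.09189175041595], [0.0, 0.0, 1.0]] [0.39856127445399364, 0.02880082421040333, 1.0909181163040516]
```

View pics/top0.png

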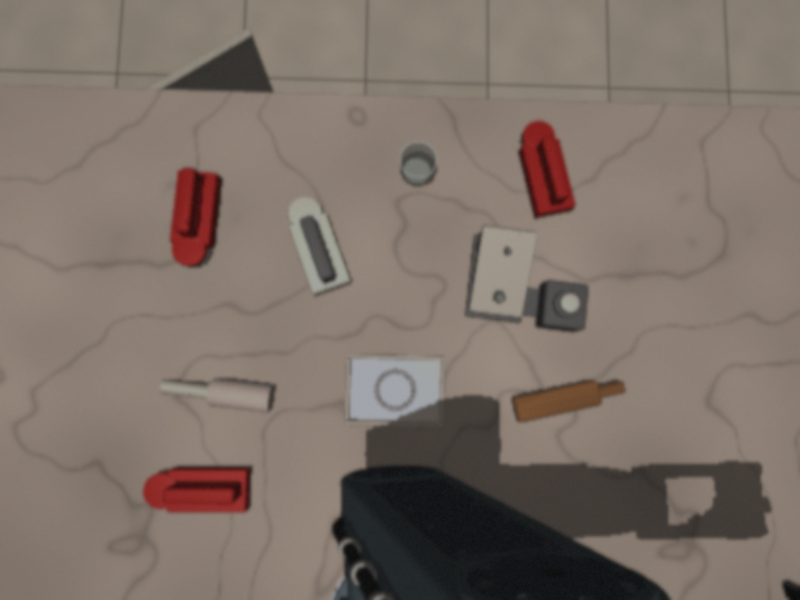

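View pics/side0.png

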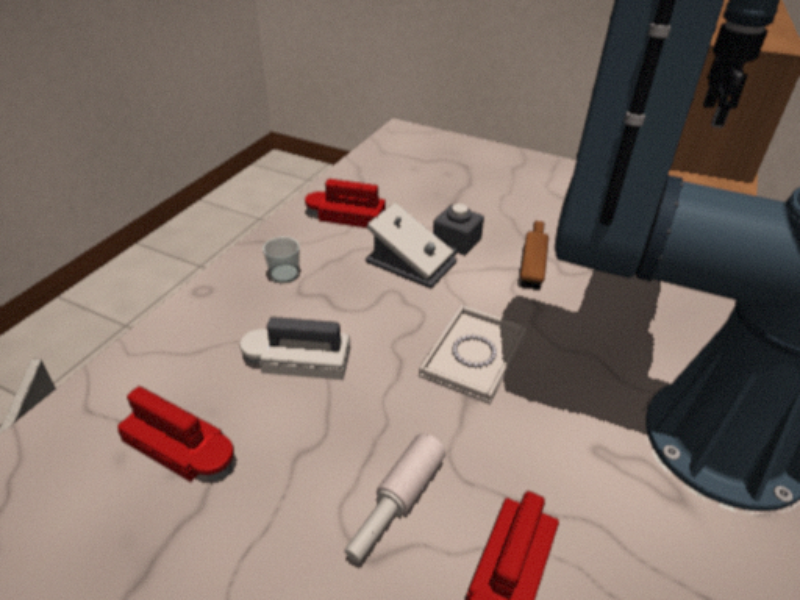

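Top view (800×600): white shaver with handle at (318,248), head at (303,210), pointing away from the robot. Dock deck is at (503,272) with the wide peg at (499,296) and narrow peg at (507,251), the button at (569,303), and the cup at (418,164). Three red look-alikes and the bystanders are clear of these.

```bash
cat > h.py <<'E'
import numpy as np,cv2
def cloud(c):
    v,u=np.mgrid[:384,:512];z=c['depth'];K=c['K']
    P=np.stack([(u-K[0,2])/K[0,0]*z,(v-K[1,2])/K[1,1]*z,z],-1)
    return (P-c['t'])@c['R']          # R^T (P - t)
def rect(p):                          # centre, long-axis angle(deg), sizes mm
    (c,s,a)=cv2.minAreaRect((p[:,:2]*1000).astype(np.float32)); 
    if s[0]<s[1]: a+=90;s=s[::-1]
    return np.round(c,1),round(a%180,1),np.round(s,1)
def pca(p):
    m=p.mean(0);w,V=np.linalg.eigh(np.cov(p[:,:2].T));v=V[:,1];return m.round(4),round(np.degrees(np.arctan2(v[1],v[0]))%180,1)
E
python3 - <<'E'
import pickle;from h import *
d=pickle.load(open('s0.pkl','rb'));c=d['top'];X=cloud(c)
def box(a,b,e,f): # in 800 px coords
    s=1.5625;return X[int(b/s):int(f/s),int(a/s):int(e/s)].reshape(-1,3)
b=box(275,180,365,310)
h=b[(b[:,2]>.07)&(b[:,2]<.095)];print('handle',len(h),rect(h),pca(h),np.median(h[:,2]))
w=b[(b[:,2]>.02)];print('body',rect(w),pca(w))
b=box(455,215,545,330)
i=(b[:,2]>.015)&(b[:,2]<.12);q=b[i]
for _ in range(6):
    A=np.c_[q[:,:2],np.ones(len(q))];k=np.linalg.lstsq(A,q[:,2],rcond=None)[0]
    r=b@np.array([-k[0],-k[1],1])-k[2];q=b[(abs(r)<.004)&(b[:,2]>.02)]
n=np.array([-k[0],-k[1],1]);n/=np.linalg.norm(n)
print('deck n',n,'tilt',np.degrees(np.arccos(n[2])),'upslope az',np.degrees(np.arctan2(k[1],k[0])),rect(q),q.mean(0),len(q),'z',q[:,2].min(),q[:,2].max())
rc=np.array(rect(q)[0])/1000;print('z at rect centre',k@[*rc,1])
r=(b-q.mean(0))@n;pg=b[(r>.012)&(r<.03)]
print('pegs',pg.round(4).tolist()[:40])
b=box(530,270,600,340);t=b[b[:,2]>.05];m=np.median(t[:,2]);print('pod',rect(t),m,t[:,2].max())
t2=b[b[:,2]>.0645];print('button',len(t2),rect(t2),t2.mean(0))
b=box(390,135,445,190);t=b[b[:,2]>.02];print('votive',t.mean(0),len(t))
E
```

```text
handle 420 (array([617.1, 142.3]), 21.0, array([111.9,  26. ])) (array([0.6158, 0.1415, 0.0801]), np.float64(20.9)) 0.08019632014555805
body (array([551.5, 117. ]), 21.0, array([348.7,  69.8])) (array([0.6217, 0.1431, 0.0677]), np.float64(23.6))
deck n [-0.41577174  0.04785487  0.9082091 ] tilt 24.740975776884888 upslope az -6.565789177796393 (array([ 577.3, -188. ]), 174.1, array([149.1, 125.6])) [ 0.5864281  -0.17286022  0.06037363] 1748 z 0.025028498831200702 0.09273209784380086
z at rect centre 0.05699258181062489
pegs [[0.6192, -0.1729, 0.0913], [0.6194, -0.1756, 0.0908], [0.6165, -0.1702, 0.0917], [0.6172, -0.1734, 0.0886], [0.6156, -0.1745, 0.0961], [0.6168, -0.1781, 0.0911], [0.614, -0.1703, 0.091], [0.6136, -0.1724, 0.0933], [0.6131, -0.1746, 0.0955], [0.6139, -0.1779, 0.0921], [0.612, -0.1709, 0.0882], [0.6115, -0.1729, 0.0908], [0.611, -0.175, 0.0934], [0.6113, -0.1778, 0.0921], [0.6099, -0.1739, 0.0859], [0.6092, -0.1758, 0.0894], [0.6096, -0.1788, 0.0875], [0.5505, -0.163, 0.0598], [0.5504, -0.1654, 0.0611], [0.548, -0.1606, 0.0582], [0.5477, -0.1628, 0.0608], [0.5481, -0.1658, 0.0589], [0.5481, -0.1684, 0.0591], [0.548, -0.1709, 0.0601], [0.5483, -0.1739, 0.0584], [0.5453, -0.1605, 0.0589], [0.5449, -0.1626, 0.062], [0.5451, -0.1654, 0.0609], [0.5444, -0.167, 0.0662], [0.5445, -0.1697, 0.0661], [0.5456, -0.1739, 0.0584], [0.546, -0.177, 0.056], [0.5431, -0.1585, 0.0553], [0.543, -0.161, 0.0559], [0.5423, -0.1626, 0.0618], [0.5416, -0.1669, 0.0672], [0.5427, -0.1709, 0.0597], [0.5427, -0.1735, 0.0603], [0.5427, -0.1761, 0.0602], [0.5406, -0.1588, 0.0536]]
pod (array([ 506.8, -138.6]), 105.1, array([379.7, 121.5])) 0.060361268370600976 1.0909181163040516
button 277 (array([ 488.6, -130.3]), 106.4, array([356. ,  82.7])) [ 0.52743336 -0.26847092  0.10497711]
votive [ 0.77720883 -0.02567011  0.06415575] 348
```

```bash
cat >> h.py <<'E'
from scipy.spatial.transform import Rotation as Ro
from bench import ctrl, imaging
def Rt(o): q=o['eef_rot'];return Ro.from_quat([q[1],q[2],q[3],q[0]])
def axes(az,tilt=0,flip=1):
    """tool rotation for an object whose x points to azimuth az (deg), pitched up by tilt"""
    B=(Ro.from_euler('z',az,degrees=True)*Ro.from_euler('y',-tilt,degrees=True)).as_matrix()
    return Ro.from_matrix(np.c_[flip*B[:,1],-B[:,2],-flip*B[:,0]])
def go(pos,G):
    o=ctrl.get_obs();R=Rt(o);rv=(R.inv()*G).as_rotvec()
    d=np.array(pos)-o['eef_pos']
    print('t',o['time_s'],'q',np.round(o['q'],2),'F',np.round(o['wrist_force'],1),'op',round(o['opening'],3),'tcp',np.round(o['eef_pos'],4))
    print(' turn',rv.round(3),'|deg|',round(np.degrees(np.linalg.norm(rv)),1),' shift cm now-axes',(R.inv().apply(d)*100).round(2),' after-turn axes',(G.inv().apply(d)*100).round(2))
E
python3 - <<'E'
import pickle;from h import *
for f in(1,-1): go([.6165,.142,.2],axes(21,0,f))
print(Rt(ctrl.get_obs()).as_matrix().round(2))
d=pickle.load(open('s0.pkl','rb'));c=d['top'];X=cloud(c);X[c['depth']==0]=0
s=1.5625;B=lambda a,b,e,f:X[int(b/s):int(f/s),int(a/s):int(e/s)].reshape(-1,3)
b=B(275,180,365,310);w=b[b[:,2]>.02];print('body',rect(w),len(w))
b=B(535,275,595,335);t=b[b[:,2]>.063];print('button',len(t),rect(t),t.mean(0),np.median(t[:,2]));t=b[b[:,2]>.05];print('pod',rect(t))
b=B(455,215,545,330);n=np.array([-.4158,.0479,.9082]);r=(b-[.5864,-.1729,.0604])@n
q=b[(abs(r)<.0025)&(b[:,2]>.02)&(b[:,1]>-.225)];print('deck',rect(q),q.mean(0))
E
```

```text
t 0.1 q [-1.52  0.18  1.61  0.    1.35 -0.21] F [-0.4  0.1 -0.5] op 0.995 tcp [ 0.1471 -0.5553  0.2305]
 turn [ 2.000e-03  3.034e+00 -1.000e-03] |deg| 173.8  shift cm now-axes [-55.39   3.15  63.22]  after-turn axes [ 48.28   3.05 -68.81]
t 0.1 q [-1.52  0.18  1.61  0.    1.35 -0.21] F [-0.4  0.1 -0.5] op 0.995 tcp [ 0.1471 -0.5553  0.2305]
 turn [-0.    -0.108 -0.002] |deg| 6.2  shift cm now-axes [-55.39   3.15  63.22]  after-turn axes [-48.28   3.05  68.81]
[[ 0.26 -0.    0.97]
 [-0.97  0.    0.26]
 [-0.   -1.    0.  ]]
body (array([635.2, 149.2]), 21.0, array([169.3,  69.8])) 1486
button 280 (array([ 530.4, -279.2]), 173.8, array([68.2, 61.6])) [ 0.53130148 -0.27753499  0.07517858] 0.0738293479216301
pod (array([ 532.1, -279.8]), 173.3, array([80.5, 76.6]))
deck (array([ 585.1, -171.9]), 173.8, array([136.4,  91.7])) [ 0.58688799 -0.17225393  0.06059889]
```

```bash
python3 -m jog '[[[0,0,0],[0,-0.108,0],8.54],[[-2.35,0,3.35],[0,0,0],8.54],[[-2.35,0,3.35],[0,0,0],8.54],[[-2.35,0,3.35],[0,0,0],8.54],[[-2.35,0,3.35],[0,0,0],8.54],[[-2.35,0,3.35],[0,0,0],8.54],[[-2.35,0,3.35],[0,0,0],8.54],[[-2.35,0,3.35],[0,0,0],8.54],[[-2.35,0,3.35],[0,0,0],8.54],[[-2.35,0,3.35],[0,0,0],8.54],[[-2.35,0,3.35],[0,0,0],8.54],[[-2.35,0,3.35],[0,0,0],8.54]]'; python3 -c "
from h import *
go([.6165,.142,.2],axes(21,0,-1))"
```

```text
time_s: 1.1
eef_pos: [0.3957, -0.1754, 0.226]
eef_rot: [0.583, -0.579, 0.405, -0.401]
wrist_force: [0.7, 0.7, 0.2]
opening: 1.001
t 1.1 q [-0.7  -0.14  1.95  0.    1.34  0.52] F [0.7 0.7 0.2] op 1.001 tcp [ 0.3957 -0.1754  0.226 ]
 turn [-0.    -0.008 -0.008] |deg| 0.6  shift cm now-axes [-21.96   2.78  31.81]  after-turn axes [-21.72   2.6   31.99]
```

```bash
python3 -m jog '[[[-2.2,0.2,3.2],[0,-0.008,-0.008],8.54],[[-2.2,0.3,3.2],[0,0,0],8.54],[[-2.2,0.3,3.2],[0,0,0],8.54],[[-2.2,0.3,3.2],[0,0,0],8.54],[[-2.2,0.3,3.2],[0,0,0],8.54],[[-2.2,0.3,3.2],[0,0,0],8.54],[[-2.2,0.3,3.2],[0,0,0],8.54],[[-2.2,0.3,3.2],[0,0,0],8.54],[[-2.2,0.3,3.2],[0,0,0],8.54],[[-2.2,0.3,3.2],[0,0,0],8.54],[[0,0,0],[0,0,0],8.54]]'; python3 - <<'E'
from h import *
go([.6165,.142,.2],axes(21,0,-1))
c=imaging.camera('wrist');X=cloud(c);X[c['depth']==0]=0
cv2.imwrite('pics/w1.png',c['frame'][:,:,::-1])
b=X.reshape(-1,3);b=b[(np.hypot(b[:,0]-.6165,b[:,1]-.142)<.08)]
h=b[(b[:,2]>.07)&(b[:,2]<.095)];print('handle',len(h),rect(h),pca(h),np.median(h[:,2]))
E
```

```text
time_s: 2.02
eef_pos: [0.6227, 0.1713, 0.1915]
eef_rot: [-0.584, 0.585, -0.399, 0.398]
wrist_force: [-1.1, -1.3, 1.2]
opening: 1.0
t 2.0167 q [ 0.09  0.37  1.45 -0.    1.32  1.28] F [-1.1 -1.3  1.2] op 1.0 tcp [0.6227 0.1713 0.1915]
 turn [ 0.002  0.007 -0.   ] |deg| 0.4  shift cm now-axes [ 2.5  -0.85 -1.65]  after-turn axes [ 2.51 -0.85 -1.63]
handle 3558 (array([618.2, 144.9]), 21.2, array([110.6,  26.1])) (array([0.6223, 0.1471, 0.0812]), np.float64(21.1)) 0.08176217996119994
```

View pics/w1.png

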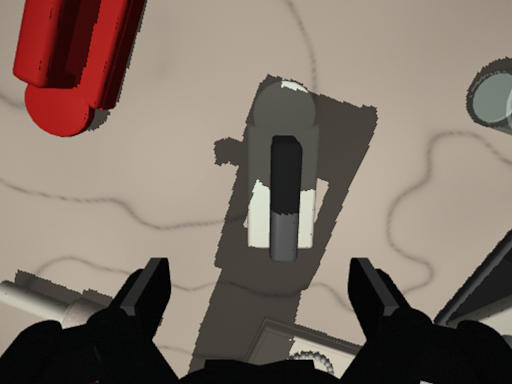

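The wrist view shows the handle bar at (285,200) between the fingers, aligned with the tool. The measurement agrees with the top view to about 2 mm.

```bash
python3 -m jog '[[[1.2,1.0,-0.8],[0,0.007,0],8.54],[[1.2,2.0,-0.8],[0,0,0],8.54],[[0,2,0],[0,0,0],8.54],[[0,1.5,0],[0,0,0],8.54],[[0,0,0],[0,0,0],8.54],[[0,0,0],[0,0,0],8.54]]'; python3 - <<'E'
from h import *
go([.6172,.143,.05],axes(21,0,-1))
E
```

```text
time_s: 2.57
eef_pos: [0.61, 0.131, 0.1215]
eef_rot: [-0.579, 0.585, -0.403, 0.401]
wrist_force: [-1.2, -0.9, 0.6]
opening: 0.997
t 2.5667 q [ 0.02  0.4   1.56 -0.01  1.19  1.23] F [-1.2 -0.9  0.6] op 0.997 tcp [0.61   0.131  0.1215]
 turn [ 0.009 -0.004  0.002] |deg| 0.6  shift cm now-axes [-0.89  7.14  1.16]  after-turn axes [-0.87  7.15  1.1 ]
```

```bash
python3 -m jog '[[[-0.85,0,1.1],[0.009,-0.004,0.002],8.54],[[0,0,0],[0,0,0],8.54],[[0,0,0],[0,0,0],8.54],[[0,1.5,0],[0,0,0],8.54],[[0,1.5,0],[0,0,0],8.54],[[0,1.2,0],[0,0,0],8.54],[[0,0,0],[0,0,0],8.54],[[0,0,0],[0,0,0],8.54]]'; python3 - <<'E'
from h import *
go([.6172,.143,.05],axes(21,0,-1))
E
```

```text
time_s: 3.23
eef_pos: [0.6225, 0.1414, 0.0862]
eef_rot: [0.585, -0.579, 0.397, -0.405]
wrist_force: [-0.2, -0.6, 0.5]
opening: 0.998
t 3.2333 q [ 0.04  0.46  1.55 -0.    1.11  1.24] F [-0.2 -0.6  0.5] op 0.998 tcp [0.6225 0.1414 0.0862]
 turn [-0.013 -0.002  0.005] |deg| 0.8  shift cm now-axes [-0.36  3.61 -0.49]  after-turn axes [-0.34  3.62 -0.44]
```

```bash
python3 -m jog '[[[-0.3,1.2,-0.4],[-0.01,0,0.004],8.54],[[0,1.2,0],[0,0,0],8.54],[[0,1.1,0],[0,0,0],8.54],[[0,0,0],[0,0,0],8.54],[[0,0,0],[0,0,0],8.54]]'; python3 - <<'E'
from h import *
go([.6172,.143,.05],axes(21,0,-1))
import time
for i in range(3): imaging.camera('side');go([.6172,.143,.05],axes(21,0,-1))
E
```

```text
time_s: 3.65
eef_pos: [0.6186, 0.1433, 0.0495]
eef_rot: [0.584, -0.581, 0.4, -0.402]
wrist_force: [-1.1, 0.2, 0.7]
opening: 1.003
t 3.65 q [0.04 0.51 1.57 0.   1.05 1.25] F [-1.1  0.2  0.7] op 1.003 tcp [0.6186 0.1433 0.0495]
 turn [-0.004 -0.001  0.001] |deg| 0.3  shift cm now-axes [-0.02 -0.05 -0.14]  after-turn axes [-0.02 -0.05 -0.14]
t 3.7 q [0.04 0.51 1.57 0.   1.05 1.25] F [ 0.7 -0.2 -1. ] op 1.004 tcp [0.6182 0.1433 0.0493]
 turn [-0.004 -0.001  0.001] |deg| 0.2  shift cm now-axes [-0.01 -0.07 -0.1 ]  after-turn axes [-0.01 -0.07 -0.1 ]
t 3.75 q [0.04 0.51 1.57 0.   1.06 1.25] F [ 0.1 -0.1 -0.5] op 0.997 tcp [0.6185 0.1432 0.0497]
 turn [-0.004 -0.001  0.001] |deg| 0.3  shift cm now-axes [-0.02 -0.03 -0.13]  after-turn axes [-0.02 -0.03 -0.13]
t 3.8 q [0.04 0.51 1.57 0.   1.06 1.25] F [ 0.7 -0.3  0.4] op 0.996 tcp [0.6189 0.1432 0.0503]
 turn [-0.005 -0.001  0.001] |deg| 0.3  shift cm now-axes [-0.04  0.03 -0.17]  after-turn axes [-0.04  0.03 -0.17]
```

Positioned well (noise about 0.4 mm). Close and lift.

```bash
python3 -m jog '[[[0,0,0],[0,0,0],1.5],[[0,0,0],[0,0,0],1.5],[[0,0,0],[0,0,0],1.5],[[0,0,0],[0,0,0],1.5],[[0,0,0],[0,0,0],1.5],[[0,0,0],[0,0,0],1.5],[[0,0,0],[0,0,0],1.5],[[0,0,0],[0,0,0],1.5],[[0,0,0],[0,0,0],1.5],[[0,0,0],[0,0,0],1.5]]'; python3 - <<'E'
from h import *
go([.6172,.143,.05],axes(21,0,-1))
E
```

```text
time_s: 4.63
eef_pos: [0.6204, 0.1435, 0.0525]
eef_rot: [0.585, -0.58, 0.398, -0.403]
wrist_force: [0.2, -0.7, 0.2]
opening: 0.294
t 4.6333 q [0.04 0.51 1.57 0.   1.06 1.25] F [ 0.2 -0.7  0.2] op 0.294 tcp [0.6204 0.1435 0.0525]
 turn [-0.009 -0.001  0.002] |deg| 0.5  shift cm now-axes [-0.07  0.25 -0.32]  after-turn axes [-0.07  0.25 -0.32]
```

```bash
python3 -m jog '[[[0,-1,0],[0,0,0],1.5],[[0,-2,0],[0,0,0],1.5],[[0,-2,0],[0,0,0],1.5],[[0,-2,0],[0,0,0],1.5],[[0,-2,0],[0,0,0],1.5],[[0,-2,0],[0,0,0],1.5],[[0,-2,0],[0,0,0],1.5],[[0,0,0],[0,0,0],1.5],[[0,0,0],[0,0,0],1.5]]'; python3 - <<'E'
from h import *
c=imaging.camera('side')
go([.6172,.143,.05],axes(21,0,-1))
cv2.imwrite('pics/s1.png',c['frame'][:,:,::-1])
E
```

```text
time_s: 5.38
eef_pos: [0.6147, 0.1428, 0.1869]
eef_rot: [-0.582, 0.583, -0.402, 0.4]
wrist_force: [-0.5, -0.3, -3.1]
opening: 0.295
t 5.4333 q [0.04 0.34 1.5  0.   1.3  1.25] F [ 1.7  0.6 -2.5] op 0.296 tcp [0.6151 0.1428 0.1872]
 turn [ 0.001 -0.002 -0.001] |deg| 0.1  shift cm now-axes [ 0.07 13.72  0.21]  after-turn axes [ 0.06 13.72  0.2 ]
```

View pics/s1.png

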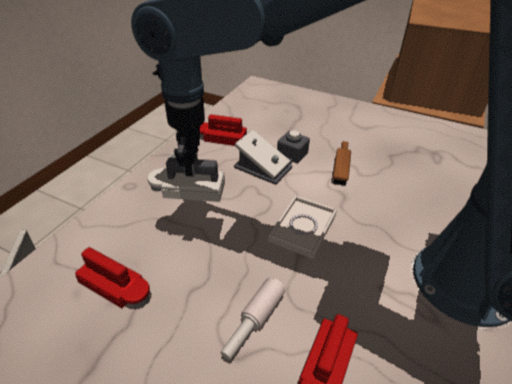

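```bash
python3 - <<'E'
from h import *
n=-axes(-6.2,25,-1).as_matrix()[:,1];print(n)
go(np.array([.5855,-.172,.06])+.1325*n,axes(-6.2,25,-1))
E
```

```text
[-0.42014635  0.0456425   0.90630779]
t 5.4333 q [0.04 0.34 1.5  0.   1.3  1.25] F [ 1.7  0.6 -2.5] op 0.296 tcp [0.6151 0.1428 0.1872]
 turn [ 0.429  0.465 -0.104] |deg| 36.8  shift cm now-axes [ 25.8    0.71 -18.99]  after-turn axes [31.62 -1.53 -4.96]
```

```bash
python3 -m jog '[[[0,-0.5,0],[0.0715,0.0775,-0.0173],1.5],[[0,-0.5,0],[0.0715,0.0775,-0.0173],1.5],[[0,0,0],[0.0715,0.0775,-0.0173],1.5],[[0,0,0],[0.0715,0.0775,-0.0173],1.5],[[0,0,0],[0.0715,0.0775,-0.0173],1.5],[[0,0,0],[0.0715,0.0775,-0.0173],1.5],[[0,0,0],[0,0,0],1.5],[[2,0,-0.3],[0,0,0],1.5],[[2.5,0,-0.4],[0,0,0],1.5],[[2.5,0,-0.4],[0,0,0],1.5],[[2.5,0,-0.4],[0,0,0],1.5],[[2.5,0,-0.4],[0,0,0],1.5]]'; python3 - <<'E'
from h import *
n=-axes(-6.2,25,-1).as_matrix()[:,1]
go(np.array([.5855,-.172,.06])+.1325*n,axes(-6.2,25,-1))
E
```

```text
time_s: 6.43
eef_pos: [0.5703, 0.0265, 0.1674]
eef_rot: [-0.56, 0.365, -0.408, 0.622]
wrist_force: [0.6, -0.0, -4.5]
opening: 0.296
t 6.4333 q [-0.18 -0.01  2.01  0.05  0.73  1.47] F [ 0.6 -0.  -4.5] op 0.296 tcp [0.5703 0.0265 0.1674]
 turn [ 0.024  0.001 -0.002] |deg| 1.4  shift cm now-axes [19.57 -1.99 -1.29]  after-turn axes [19.57 -1.98 -1.23]
```

```bash
python3 -m jog '[[[2,-0.5,-0.15],[0.012,0,0],1.5],[[2,-0.5,-0.15],[0.006,0,0],1.5],[[2,-0.5,-0.15],[0,0,0],1.5],[[2,-0.5,-0.15],[0,0,0],1.5],[[2,0,-0.15],[0,0,0],1.5],[[2,0,-0.15],[0,0,0],1.5],[[2,0,-0.15],[0,0,0],1.5],[[2,0,0],[0,0,0],1.5],[[1,0,0],[0,0,0],1.5],[[0,0,0],[0,0,0],1.5],[[0,0,0],[0,0,0],1.5]]'; python3 - <<'E'
from h import *
import pickle
n=-axes(-6.2,25,-1).as_matrix()[:,1]
D=np.array([.5855,-.172,.06])
go(D+.1325*n,axes(-6.2,25,-1))
d={k:imaging.camera(k) for k in('top','side','wrist')};d['o']=ctrl.get_obs();pickle.dump(d,open('s1.pkl','wb'))
for k in('top','side','wrist'):
  im=d[k]['frame'][:,:,::-1]
  if k!='wrist':
    c=d[k];p=c['K']@(c['R']@(D+.08*n)+c['t']);u,v=(p[:2]/p[2]).astype(int);print(k,u,v)
    u=min(max(u,100),412);v=min(max(v,75),309);im=cv2.resize(im[v-75:v+75,u-100:u+100],(400,300),interpolation=2)
  else: im=cv2.resize(im,(400,300))
  d[k+'i']=im
cv2.imwrite('pics/m1.png',np.vstack([np.hstack([d['topi'],d['sidei']]),np.hstack([d['wristi'],0*d['wristi']])]))
E
```

```text
time_s: 7.35
eef_pos: [0.5287, -0.1522, 0.1715]
eef_rot: [-0.568, 0.373, -0.408, 0.609]
wrist_force: [0.3, 0.3, -3.0]
opening: 0.295
t 7.35 q [-0.62 -0.05  2.04  0.29  0.84  0.87] F [ 0.3  0.3 -3. ] op 0.295 tcp [ 0.5287 -0.1522  0.1715]
 turn [ 0.038  0.026 -0.022] |deg| 2.9  shift cm now-axes [ 1.35 -0.72  0.54]  after-turn axes [ 1.35 -0.67  0.6 ]
top 325 182
side 275 133
```

View pics/m1.png

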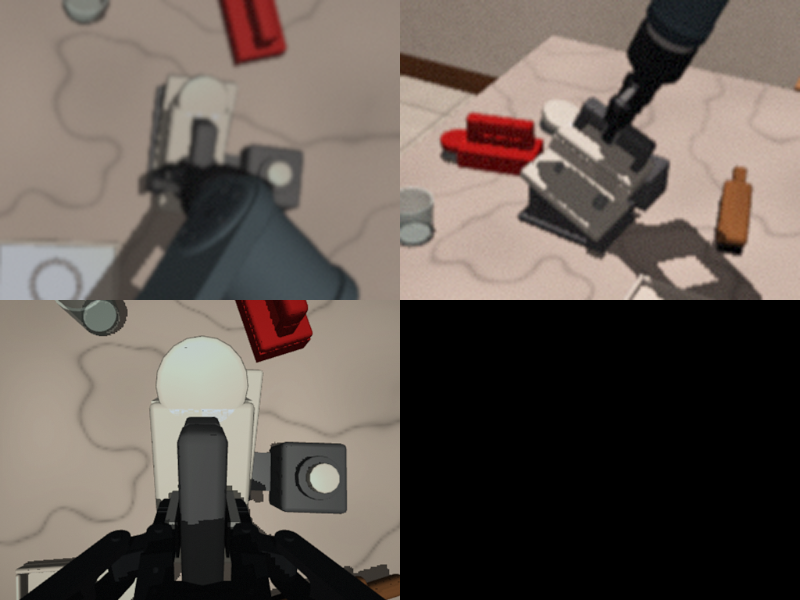

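The shaver hangs over the dock, level with the slope, head up. The wrist view shows head, handle and button together, so I'll measure the in-hand pose from its depth.

```bash
python3 - <<'E'
from h import *
import pickle
d=pickle.load(open('s1.pkl','rb'));o=d['o'];c=d['wrist'];X=cloud(c);ok=c['depth']>0
T=(X-o['eef_pos'])@Rt(o).as_matrix()*1000   # tool-frame mm
S=np.stack([T[...,2],-T[...,0],-T[...,1]],-1)    # shaver-like axes about TCP
p=S[ok]
def plane(q):
    m=np.median(q,0);w,V=np.linalg.eigh(np.cov((q-m).T));n=V[:,0]*np.sign(V[2,0]);return m.round(1),n.round(4)
near=(abs(p[:,1])<40)
h=p[near&(abs(p[:,1])<14)&(p[:,2]>15)&(p[:,2]<45)&(p[:,0]>10)&(p[:,0]<75)]
m=np.median(h[:,2]);h=h[abs(h[:,2]-m)<4]
print('handle top',plane(h),len(h),'front end',np.percentile(h[:,0],99.5),'y',np.percentile(h[:,1],[1,99]))
b=p[near&(p[:,2]<-5)&(p[:,2]>-45)&(p[:,0]>15)&(p[:,0]<120)]
print('zhist',np.histogram(b[:,2],np.arange(-45,0,3)))
bt=b[(abs(b[:,1])>16)&(b[:,0]<60)&(b[:,0]>30)];z=np.median(bt[:,2]);bt=bt[abs(bt[:,2]-z)<4];print('body top',plane(bt),'y',np.percentile(bt[:,1],[.5,99.5]))
hd=b[b[:,0]>72];print('head',np.median(hd[:,2]),'tip',hd[:,0].max(),np.percentile(hd[:,0],99.8),'y',np.percentile(hd[:,1],[.3,99.7]))
(cc,r)=cv2.minEnclosingCircle(hd[hd[:,2]>np.median(hd[:,2])-4][:,:2].astype(np.float32));print(cc,r)
# long axis yaw: handle side edges
for s in(0,1):
    e=[];
    for x in range(15,50,3):
        q=h[abs(h[:,0]-x)<1.5]
        if len(q)>5:e.append([x,np.percentile(q[:,1],[2,98][s])])
    e=np.array(e);print('edge',np.polyfit(e[:,0],e[:,1],1))
# button & deck in world by wrist
P=X.reshape(-1,3)[ok.ravel()]
t=P[(np.hypot(P[:,0]-.535,P[:,1]+.28)<.05)&(P[:,2]>.04)&(P[:,2]<.1)]
print('pod',rect(t[t[:,2]>.05]));bb=t[t[:,2]>.066];print('btn',rect(bb),np.median(bb[:,2]))
E
```

```text
handle top (array([33.3, -1.2, 29.5]), array([ 0.0274, -0.0023,  0.9996])) 6213 front end 53.292037784793784 y [-13.35509694  11.28101044]
zhist (array([    0,     9,     1,    14,     3,    41,     6,    15,   799,
       14672,   294,    39,    48,    12]), array([-45, -42, -39, -36, -33, -30, -27, -24, -21, -18, -15, -12,  -9,
        -6,  -3]))
body top (array([ 45.9, -16.9, -16.4]), array([ 0.0111, -0.0063,  0.9999])) y [-35.44011785  33.72180335]
head -16.78399949571632 tip 102.41582974314632 101.87449932145668 y [-29.27577188  27.54669277]
(73.77316284179688, -0.8006176352500916) 29.474864959716797
edge [ 1.01223584e-02 -1.33358782e+01]
edge [-8.26054416e-04  1.03931423e+01]
pod (array([ 532.7, -277.1]), 174.1, array([80.1, 74.6]))
btn (array([ 532.5, -277.4]), 62.0, array([47.4, 46.9])) 0.07385732625363839
```

```bash
cat >> h.py <<'E'
D=np.array([.5855,-.1715,.06]);AZ=-6.2;PITCH=25.8;XO=.0028;YO=.0005
def dock(gap,dx=0,dy=0):
    B=(Ro.from_euler('z',AZ,degrees=True)*Ro.from_euler('y',-25,degrees=True)).as_matrix()
    o=ctrl.get_obs();e=B.T@(o['eef_pos']-D)*1000-[XO*1000,YO*1000,52.4]
    print('shaver in deck frame mm (x,y,gap):',e.round(1),'F deck',(B.T@o['wrist_force']).round(1))
    go(D+B@np.array([XO+dx,YO+dy,.0524+gap]),axes(AZ,PITCH,-1))
E
python3 - <<'E'
from h import *
import pickle
dock(.045)
A=pickle.load(open('s0.pkl','rb'))['top'];W=[pickle.load(open('s1.pkl','rb'))['wrist'],imaging.camera('wrist')]
for c in[A]+W:
    X=cloud(c);P=X[c['depth']>0]
    t=P[np.hypot(P[:,0]-.5325,P[:,1]+.2785)<.06]
    b=t[(t[:,2]>.068)&(t[:,2]<.08)&(np.hypot(t[:,0]-.5325,t[:,1]+.2785)<.022)];pod=t[(abs(t[:,2]-.06)<.003)]
    print('btn',len(b),b.mean(0).round(4),cv2.minEnclosingCircle((b[:,:2]*1000).astype(np.float32)),np.median(b[:,2]),'pod',rect(pod))
    lo=P[(abs(P[:,2])<.02)&(P[:,0]>.3)&(P[:,0]<.8)];print('floor z',np.median(lo[:,2]))
E
```

```text
shaver in deck frame mm (x,y,gap): [-8.5 13.7 73.5] F deck [-1.6 -0.3 -3.5]
t 7.5 q [-0.62 -0.05  2.04  0.29  0.83  0.87] F [-0.  -0.3 -3.8] op 0.293 tcp [ 0.529  -0.151   0.1717]
 turn [ 0.051  0.027 -0.022] |deg| 3.6  shift cm now-axes [1.46 2.79 0.92]  after-turn axes [1.37 2.86 0.81]
btn 130 [ 0.5322 -0.2751  0.0734] ((532.4917602539062, -278.5119934082031), 21.988492965698242) 0.07273063844743821 pod (array([ 530.8, -278.6]), 174.3, array([78.4, 72.8]))
floor z -0.000672486008857483
btn 1034 [ 0.533  -0.2744  0.0731] ((532.5009765625, -278.49029541015625), 21.98432731628418) 0.07252559028316011 pod (array([ 532.6, -277.3]), 174.1, array([78.1, 73.8]))
floor z 0.00046513908666201577
btn 1020 [ 0.5331 -0.2746  0.073 ] ((532.4974365234375, -278.506591796875), 21.99018096923828) 0.07247711991834552 pod (array([ 532.6, -277.2]), 173.7, array([78.1, 73.7]))
floor z 0.00046386271690234256
```

```bash
python3 -m jog '[[[0.7,0,0.4],[0.05,0.027,-0.022],1.5],[[0.6,0,0.4],[0,0,0],1.5],[[0,1,0],[0,0,0],1.5],[[0,1,0],[0,0,0],1.5],[[0,0.5,0],[0,0,0],1.5],[[0,0,0],[0,0,0],1.5],[[0,0,0],[0,0,0],1.5]]'; python3 - <<'E'
from h import *
dock(.025)
E
```

```text
time_s: 8.13
eef_pos: [0.5482, -0.1617, 0.1499]
eef_rot: [-0.568, 0.358, -0.395, 0.627]
wrist_force: [-0.0, 1.2, -3.5]
opening: 0.295
shaver in deck frame mm (x,y,gap): [ 0.6  5.2 45.2] F deck [-1.6  1.1 -3.1]
t 8.1333 q [-0.62  0.01  2.04  0.33  0.72  0.84] F [-0.   1.2 -3.5] op 0.295 tcp [ 0.5482 -0.1617  0.1499]
 turn [ 0.004  0.008 -0.005] |deg| 0.6  shift cm now-axes [ 0.53  2.02 -0.08]  after-turn axes [ 0.52  2.02 -0.09]
```

```bash
python3 -m jog '[[[0.5,0,-0.08],[0.004,0.008,-0.005],1.5],[[0,0.6,0],[0,0,0],1.5],[[0,0.6,0],[0,0,0],1.5],[[0,0.5,0],[0,0,0],1.5],[[0,0,0],[0,0,0],1.5],[[0,0,0],[0,0,0],1.5]]'; python3 - <<'E'
from h import *
dock(.025)
d={k:imaging.camera(k) for k in('top','side')}
ims=[]
for k in d:
  c=d[k];p=c['K']@(c['R']@(D+[-.02,0,.02])+c['t']);u,v=(p[:2]/p[2]).astype(int)
  ims.append(cv2.resize(c['frame'][v-50:v+50,u-50:u+50,::-1],(400,400),interpolation=2))
cv2.imwrite('pics/m2.png',np.hstack(ims))
dock(.025)
E
```

```text
time_s: 8.63
eef_pos: [0.5549, -0.1678, 0.1322]
eef_rot: [-0.566, 0.355, -0.396, 0.63]
wrist_force: [1.0, 1.2, -2.7]
opening: 0.293
shaver in deck frame mm (x,y,gap): [-0.2 -0.1 26. ] F deck [-0.4  1.3 -2.8]
t 8.6333 q [-0.62  0.06  2.04  0.35  0.68  0.83] F [ 1.   1.2 -2.7] op 0.293 tcp [ 0.5549 -0.1678  0.1322]
 turn [ 0.001 -0.    -0.   ] |deg| 0.1  shift cm now-axes [-0.01  0.1   0.02]  after-turn axes [-0.01  0.1   0.02]
shaver in deck frame mm (x,y,gap): [-0.2 -0.1 26.3] F deck [-0.9  0.1 -3.7]
t 8.7333 q [-0.62  0.06  2.04  0.35  0.68  0.83] F [ 0.8  0.  -3.7] op 0.293 tcp [ 0.5549 -0.1678  0.1324]
 turn [ 0.001 -0.    -0.   ] |deg| 0.0  shift cm now-axes [-0.01  0.13  0.02]  after-turn axes [-0.01  0.13  0.02]
```

View pics/m2.png

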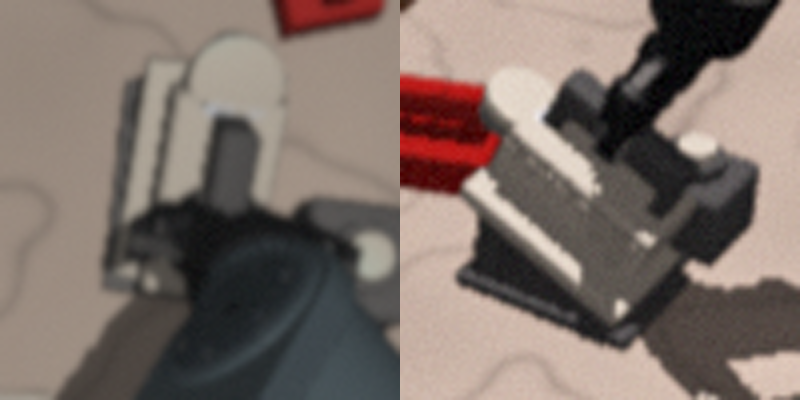

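Shaver is aligned over the deck in both views; numerical check of it in the top camera's frame (same frame as the deck measurement).

```bash
python3 - <<'E'
from h import *
B=(Ro.from_euler('z',AZ,degrees=True)*Ro.from_euler('y',-25,degrees=True)).as_matrix()
c=imaging.camera('top');P=cloud(c)[c['depth']>0];Q=(P-D)@B*1000
s=Q[(Q[:,2]>55)&(Q[:,2]<70)&(Q[:,0]>25)&(Q[:,0]<115)&(abs(Q[:,1])<45)]
print('top surf',np.median(s[:,2]),'head circ',cv2.minEnclosingCircle(s[s[:,0]>72][:,:2].astype(np.float32)),'tip',s[:,0].max())
A=np.c_[s[:,:2],np.ones(len(s))];print('slope',np.degrees(np.linalg.lstsq(A,s[:,2],rcond=None)[0][:2]))
b=s[(s[:,0]<62)&(s[:,0]>40)];print('body y',np.percentile(b[:,1],[1,99]))
k=Q[(abs(Q[:,2])<5)&(abs(Q[:,0])<75)];print('deck left edge y',np.percentile(k[:,1],99.5),'top edge x',np.percentile(k[:,0],99.5),'z',np.median(k[:,2]))
E
```

```text
top surf 61.97049781089689 head circ ((77.79195404052734, -1.2076683044433594), 29.200117111206055) tip 104.87117655070134
slope [-0.010654   -0.18226083]
body y [-35.91737992  32.98478417]
deck left edge y 554.7512787135665 top edge x 73.56677682444133 z 0.012590866324573428
```

```bash
python3 -m jog '[[[-0.08,0,0],[0,0,0],1.5],[[0,0,0],[0,0,0],1.5],[[0,0.4,0],[0,0,0],1.5],[[0,0.4,0],[0,0,0],1.5],[[0,0.3,0],[0,0,0],1.5],[[0,0,0],[0,0,0],1.5]]'; python3 - <<'E'
from h import *
dock(.0)
E
```

```text
time_s: 9.28
eef_pos: [0.5602, -0.1676, 0.1229]
eef_rot: [-0.566, 0.355, -0.395, 0.631]
wrist_force: [-2.2, 0.7, -1.6]
opening: 0.293
shaver in deck frame mm (x,y,gap): [ 0.6  0.6 15.4] F deck [-2.7  0.5 -0.5]
t 9.2833 q [-0.61  0.09  2.03  0.35  0.65  0.83] F [-2.2  0.7 -1.6] op 0.293 tcp [ 0.5602 -0.1676  0.1229]
 turn [-0.     0.001  0.   ] |deg| 0.1  shift cm now-axes [ 0.06  1.54 -0.08]  after-turn axes [ 0.06  1.54 -0.08]
```

Gap is 15 mm with no notable force, so the tips are entering. Continue gently.

```bash
python3 -m jog '[[[0,0.3,-0.05],[0,0,0],1.5],[[0,0.3,0],[0,0,0],1.5],[[0,0.3,0],[0,0,0],1.5],[[0,0,0],[0,0,0],1.5]]'; python3 - <<'E'
from h import *
dock(.0)
E
```

```text
time_s: 9.62
eef_pos: [0.5632, -0.1675, 0.1128]
eef_rot: [-0.566, 0.355, -0.396, 0.63]
wrist_force: [-1.5, -0.2, -3.4]
opening: 0.294
shaver in deck frame mm (x,y,gap): [-1.  1.  5.] F deck [-2.7 -0.4 -2.5]
t 9.6167 q [-0.61  0.11  2.03  0.36  0.63  0.82] F [-1.5 -0.2 -3.4] op 0.294 tcp [ 0.5632 -0.1675  0.1128]
 turn [ 0.002  0.001 -0.001] |deg| 0.1  shift cm now-axes [0.1  0.5  0.09]  after-turn axes [0.1  0.5  0.09]
```

```bash
python3 -m jog '[[[0,0.25,0.05],[0,0,0],1.5],[[0,0.25,0],[0,0,0],1.5],[[0,0.15,0],[0,0,0],1.5],[[0,0.15,0],[0,0,0],1.5],[[0,0,0],[0,0,0],1.5]]'; python3 - <<'E'
from h import *
dock(.0)
E
```

```text
time_s: 10.03
eef_pos: [0.5654, -0.1674, 0.1093]
eef_rot: [-0.567, 0.357, -0.396, 0.628]
wrist_force: [-1.2, 0.4, -5.1]
opening: 0.292
shaver in deck frame mm (x,y,gap): [-0.5  1.4  0.9] F deck [-3.3  0.3 -4.1]
t 10.0333 q [-0.61  0.12  2.02  0.36  0.63  0.82] F [-1.2  0.4 -5.1] op 0.292 tcp [ 0.5654 -0.1674  0.1093]
 turn [ 0.005  0.005 -0.002] |deg| 0.4  shift cm now-axes [0.14 0.09 0.05]  after-turn axes [0.14 0.09 0.05]
```

```bash
python3 -m jog '[[[0.05,0.2,0],[0,0,0],1.5],[[0,0.2,0],[0,0,0],1.5],[[0,0.2,0],[0,0,0],1.5],[[0,0,0],[0,0,0],1.5]]'; python3 - <<'E'
from h import *
dock(.0)
E
```

```text
time_s: 10.37
eef_pos: [0.5654, -0.1676, 0.1095]
eef_rot: [-0.568, 0.359, -0.396, 0.626]
wrist_force: [-1.7, 0.2, -4.6]
opening: 0.293
shaver in deck frame mm (x,y,gap): [-0.3  1.2  1.1] F deck [-3.5  0.  -3.5]
t 10.3667 q [-0.61  0.12  2.02  0.36  0.64  0.81] F [-1.7  0.2 -4.6] op 0.293 tcp [ 0.5654 -0.1676  0.1095]
 turn [ 0.007  0.01  -0.004] |deg| 0.7  shift cm now-axes [0.12 0.11 0.03]  after-turn axes [0.12 0.11 0.03]
```

```bash
cat > meas.py <<'E'
from h import *
B=(Ro.from_euler('z',AZ,degrees=True)*Ro.from_euler('y',-25,degrees=True)).as_matrix()
c=imaging.camera('top');P=cloud(c)[c['depth']>0];Q=(P-D)@B*1000
s=Q[(Q[:,2]>30)&(Q[:,2]<44)&(Q[:,0]>25)&(Q[:,0]<115)&(abs(Q[:,1])<45)]
print('top surf',np.median(s[:,2]),'tip',s[:,0].max())
A=np.c_[s[:,:2],np.ones(len(s))];print('slope deg',np.degrees(np.linalg.lstsq(A,s[:,2],rcond=None)[0][:2]))
b=s[(s[:,0]<62)&(s[:,0]>40)];print('body y',np.percentile(b[:,1],[1,99]))
E
python3 meas.py; python3 - <<'E'
from h import *
print(np.round(ctrl.get_obs()['torque'],2))
c=imaging.camera('side');p=c['K']@(c['R']@(D+[-.02,0,.02])+c['t']);u,v=(p[:2]/p[2]).astype(int)
cv2.imwrite('pics/s3.png',cv2.resize(c['frame'][v-45:v+45,u-60:u+60,::-1],(800,600),interpolation=2))
E
```

```text
top surf 36.50332063961618 tip 104.47129592808928
slope deg [-0.64742805  0.18486802]
body y [-34.0542041   33.98821844]
[ 0.01  0.95 -0.01]
```

View pics/s3.png

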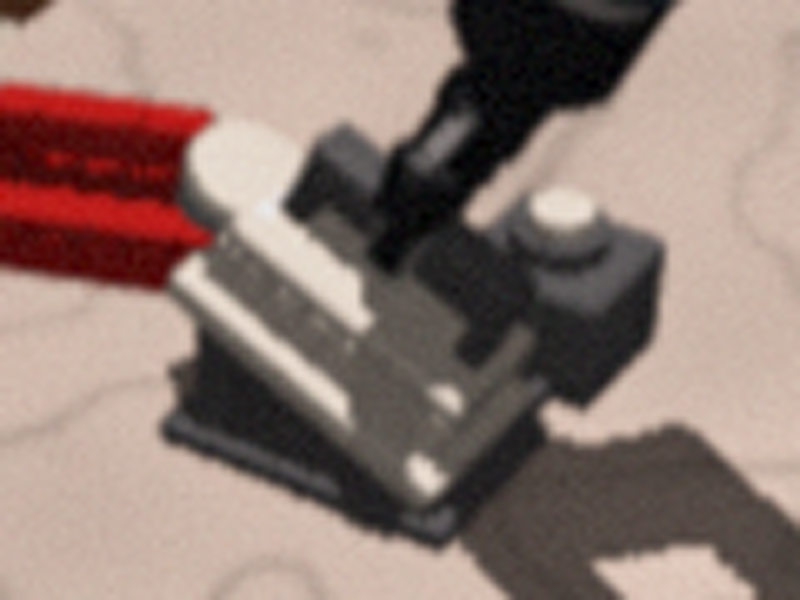

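Side view shows the underside lying on the deck with the pegs hidden; the depth gives a 36.5 mm surface height (36 expected) and about 0.65° nose-down. I'll level and press slightly before releasing.

```bash
python3 -m jog '[[[0,0.3,0],[0.012,0,0],1.5],[[0,0.3,0],[0.012,0,0],1.5],[[0,0.3,0],[0,0,0],1.5],[[0,0.3,0],[0,0,0],1.5]]'; python3 meas.py; python3 -c "
from h import *
dock(0)"
```

```text
time_s: 10.8
eef_pos: [0.5671, -0.1672, 0.1081]
eef_rot: [-0.574, 0.356, -0.387, 0.627]
wrist_force: [-55.7, 7.5, 54.1]
opening: 0.293
top surf 35.95356475023395 tip 104.77334521320611
slope deg [-0.55402966 -0.490495  ]
body y [-33.64302871  34.56087782]
shaver in deck frame mm (x,y,gap): [ 0.6  1.8 -0.8] F deck [-25.9   2.1  70.1]
t 10.85 q [-0.61  0.12  2.03  0.4   0.62  0.76] F [-52.6   7.8  52.6] op 0.29 tcp [ 0.5671 -0.1672  0.1082]
 turn [-0.013  0.02  -0.008] |deg| 1.4  shift cm now-axes [ 0.18 -0.09 -0.06]  after-turn axes [ 0.18 -0.08 -0.06]
```

Pressed fully home (70 N normal, surface at 36.0 mm). Relax, then open.

```bash
python3 -m jog '[[[0,-0.08,0],[0,0,0],1.5],[[0,0,0],[0,0,0],1.5],[[0,0,0],[0,0,0],3.5],[[0,0,0],[0,0,0],5.5],[[0,0,0],[0,0,0],7],[[0,0,0],[0,0,0],7],[[0,0,0],[0,0,0],7],[[0,0,0],[0,0,0],7]]'; python3 meas.py; python3 -c "
from h import *
dock(0)"
```

```text
time_s: 11.52
eef_pos: [0.5702, -0.1694, 0.1125]
eef_rot: [-0.575, 0.354, -0.384, 0.63]
wrist_force: [-0.2, 0.3, 0.7]
opening: 0.819
top surf 35.9226544371084 tip 101.8251761596957
slope deg [0.03304778 0.04212885]
body y [-33.78426664  35.26706258]
shaver in deck frame mm (x,y,gap): [ 5.3 -0.1  1.7] F deck [-0.3  0.4 -0.2]
t 11.5667 q [-0.61  0.12  2.03  0.4   0.61  0.76] F [-0.2  0.4 -0.3] op 0.821 tcp [ 0.5701 -0.1694  0.1125]
 turn [-0.022  0.02  -0.004] |deg| 1.7  shift cm now-axes [-0.02  0.15 -0.54]  after-turn axes [-0.01  0.17 -0.54]
```

Released; the shaver is flush (slope 0.0°, height 35.9 mm). Back out along the normal.

```bash
python3 -m jog '[[[0,-1,0],[0,0,0],7],[[0,-2,0],[0,0,0],7],[[0,-2,0],[0,0,0],7],[[0,-2,0],[0,0,0],7],[[0,-2,0],[0,0,0],7],[[0,-2,0],[0,0,0],5],[[0,-1,0],[0,0,0],3],[[0,0,0],[0,0,0],0],[[0,0,0],[0,0,0],0],[[0,0,0],[0,0,0],0],[[0,0,0],[0,0,0],0]]'; python3 meas.py; python3 - <<'E'
from h import *
c=imaging.camera('wrist');cv2.imwrite('pics/w4.png',c['frame'][:,:,::-1])
X=cloud(c);P=X[c['depth']>0];t=P[(abs(P[:,0]-.5325)<.045)&(abs(P[:,1]+.278)<.045)]
print(np.histogram(t[:,2],np.arange(.05,.085,.003)))
b=t[t[:,2]>.0705];print('btn',len(b),b.mean(0),rect(b))
go([.533,-.277,.13],axes(AZ,0,-1))
E
```

```text
time_s: 12.48
eef_pos: [0.5134, -0.1632, 0.2215]
eef_rot: [-0.574, 0.355, -0.385, 0.629]
wrist_force: [0.2, -0.6, -0.4]
opening: 0.003
top surf 35.90304560732654 tip 102.40185999322773
slope deg [-0.47284354 -0.30486873]
body y [-33.48271128  34.22425924]
(array([  40,  166,  529, 2751,   56,   40,   89,  810,   38,   42,  657]), array([0.05 , 0.053, 0.056, 0.059, 0.062, 0.065, 0.068, 0.071, 0.074,
       0.077, 0.08 , 0.083]))
btn 1717 [ 0.53209935 -0.27546952  0.07706593] (array([ 532.4, -277.4]), 85.2, array([47.3, 46.3]))
t 12.5833 q [-0.68 -0.19  2.07  0.33  0.89  0.82] F [ 0.3  1.3 -0.4] op -0.0 tcp [ 0.5133 -0.1631  0.2212]
 turn [-0.468  0.02  -0.001] |deg| 26.9  shift cm now-axes [11.14  9.51 -1.48]  after-turn axes [11.11  9.12  3.19]
```

View pics/w4.png

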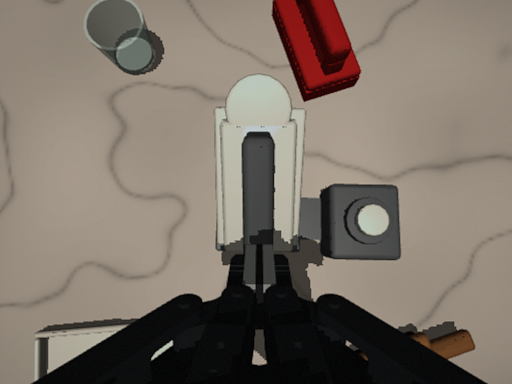

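The shaver sits centred and symmetric on the deck, and the button cap is at (374,220).

```bash
python3 -m jog '[[[0,-0.3,0],[-0.117,0.005,0],0],[[0,-0.3,0],[-0.117,0.005,0],0],[[0,0,0],[-0.117,0.005,0],0],[[0,0,0],[-0.117,0.005,0],0],[[2,0,0.6],[0,0,0],0],[[2,0,0.6],[0,0,0],0],[[2,0,0.6],[0,0,0],0],[[2,0,0.6],[0,0,0],0],[[2,1,0.6],[0,0,0],0],[[0.5,2,0],[0,0,0],0],[[0,2,0],[0,0,0],0],[[0,0,0],[0,0,0],0]]'; python3 - <<'E'
from h import *
for n in('wrist','top'):
    c=imaging.camera(n);X=cloud(c);P=X[c['depth']>0];t=P[(abs(P[:,0]-.5325)<.03)&(abs(P[:,1]+.278)<.03)&(P[:,2]>.0785)&(P[:,2]<.087)]
    if len(t):print('btn',n,len(t),t.mean(0),rect(t))
go([.533,-.277,.10],axes(AZ,0,-1))
E
```

```text
time_s: 13.58
eef_pos: [0.5256, -0.2707, 0.1578]
eef_rot: [0.465, -0.48, 0.539, -0.513]
wrist_force: [-0.9, 1.3, -0.8]
opening: 0.003
btn wrist 1339 [ 0.53366244 -0.27819086  0.08203613] (array([ 532.8, -278.2]), 46.6, array([30.7, 30.6]))
btn top 23 [ 0.53304642 -0.26911609  0.08184487] (array([ 532.4, -267.5]), 149.3, array([17.5, 10. ]))
t 13.6833 q [-0.67  0.31  1.59 -0.01  1.27  1.01] F [ 0.  -0.1  0.8] op 0.002 tcp [ 0.5271 -0.2712  0.1615]
 turn [ 0.037  0.002 -0.006] |deg| 2.1  shift cm now-axes [0.55 6.12 0.88]  after-turn axes [0.51 6.15 0.65]
```

Button top centre is (0.533,-0.278,0.082), as expected from the dock geometry.

```bash
python3 -m jog '[[[0.6,0,0.65],[0.037,0.002,-0.006],0],[[0,0,0],[0,0,0],0],[[0,1.5,0],[0,0,0],0],[[0,1.5,0],[0,0,0],0],[[0,1.5,0],[0,0,0],0],[[0,1,0],[0,0,0],0],[[0,0,0],[0,0,0],0],[[0,0,0],[0,0,0],0]]'; python3 - <<'E'
from h import *
go([.533,-.278,.082],axes(AZ,0,-1))
E
```

```text
time_s: 14.35
eef_pos: [0.539, -0.278, 0.1154]
eef_rot: [-0.474, 0.473, -0.521, 0.529]
wrist_force: [0.4, -0.2, 0.0]
opening: 0.002
t 14.35 q [-0.67  0.37  1.63  0.    1.14  1.  ] F [ 0.4 -0.2  0. ] op 0.002 tcp [ 0.539  -0.278   0.1154]
 turn [-0.01   0.005  0.006] |deg| 0.7  shift cm now-axes [ 0.04  3.34 -0.63]  after-turn axes [ 0.07  3.34 -0.6 ]
```

```bash
python3 -m jog '[[[0.05,0,-0.55],[-0.008,0.004,0.005],0],[[0,0,0],[0,0,0],0],[[0,1,0],[0,0,0],0],[[0,0.9,0],[0,0,0],0],[[0,0.9,0],[0,0,0],0],[[0,0,0],[0,0,0],0],[[0,0,0],[0,0,0],0]]'; python3 - <<'E'
from h import *
go([.533,-.278,.076],axes(AZ,0,-1))
E
```

```text
time_s: 14.93
eef_pos: [0.5347, -0.279, 0.0886]
eef_rot: [-0.473, 0.472, -0.524, 0.529]
wrist_force: [-0.7, -0.3, 1.4]
opening: -0.005
t 14.9333 q [-0.68  0.4   1.64 -0.    1.09  1.  ] F [-0.7 -0.3  1.4] op -0.005 tcp [ 0.5347 -0.279   0.0886]
 turn [-0.006  0.001  0.004] |deg| 0.4  shift cm now-axes [-0.08  1.26 -0.19]  after-turn axes [-0.08  1.26 -0.18]
```

```bash
python3 -m jog '[[[0,0.4,0],[0,0,0],0],[[0,0.4,0],[0,0,0],0],[[0,0.4,0],[0,0,0],0],[[0,0.3,0],[0,0,0],0],[[0,0.3,0],[0,0,0],0]]'; python3 - <<'E'
from h import *
go([.533,-.278,.076],axes(AZ,0,-1))
E
```

```text
time_s: 15.35
eef_pos: [0.5351, -0.2793, 0.0755]
eef_rot: [-0.473, 0.473, -0.524, 0.528]
wrist_force: [-13.8, 7.9, 31.0]
opening: 0.001
t 15.35 q [-0.68  0.42  1.65 -0.    1.07  1.  ] F [-13.8   7.9  31. ] op 0.001 tcp [ 0.5351 -0.2793  0.0755]
 turn [-0.004  0.001  0.004] |deg| 0.3  shift cm now-axes [-0.11 -0.05 -0.23]  after-turn axes [-0.11 -0.05 -0.23]
```

Bottomed out (TCP 6.5 mm below the free height, 31 N ≫ 4 N). Withdraw and check.

```bash
python3 -m jog '[[[0,-0.5,0],[0,0,0],0],[[0,-1.5,0],[0,0,0],0],[[0,-2,0],[0,0,0],0],[[0,-2,0],[0,0,0],0],[[0,-2,0],[0,0,0],0],[[0,-2,0],[0,0,0],0],[[0,-2,0],[0,0,0],0],[[0,-2,0],[0,0,0],0],[[0,0,0],[0,0,0],0],[[0,0,0],[0,0,0],0]]'; python3 meas.py; python3 - <<'E'
from h import *
go([.533,-.278,.2],axes(AZ,0,-1))
c=imaging.camera('wrist');t=cloud(c)[c['depth']>0];b=t[(abs(t[:,0]-.5325)<.03)&(abs(t[:,1]+.278)<.03)&(t[:,2]>.074)]
print('btn top',len(b),np.median(b[:,2]))
s=imaging.camera('side');cv2.imwrite('pics/f.png',np.hstack([cv2.resize(x['frame'][:,:,::-1],(400,300)) for x in(c,s)]))
E
```

```text
time_s: 16.18
eef_pos: [0.5349, -0.2787, 0.2217]
eef_rot: [-0.473, 0.473, -0.523, 0.528]
wrist_force: [-0.3, 0.3, -0.9]
opening: 0.001
top surf 35.935561841546146 tip 102.35067236364388
slope deg [-0.22094043 -0.34189038]
body y [-33.0054074   35.15056751]
t 16.2333 q [-0.68  0.25  1.55 -0.    1.34  1.  ] F [-0.5 -0.1  0.4] op -0.001 tcp [ 0.5351 -0.2789  0.2219]
 turn [-0.006  0.002  0.005] |deg| 0.5  shift cm now-axes [-0.07  2.19 -0.23]  after-turn axes [-0.06  2.19 -0.22]
btn top 19103 0.27954912952908045
```

View pics/f.png

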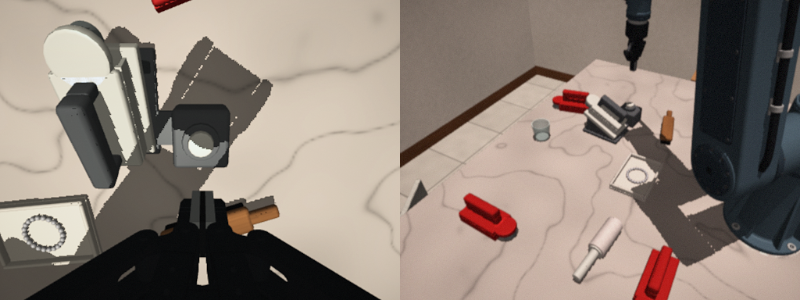

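The shaver is home on the dock, the hand is clear, and the bystanders are where they were. Handing in.

```bash
python3 -c "
from bench import ctrl
print(ctrl.hand_in())"
```

```text
the job is handed in; nothing more can be done
None
```

The shaver is home on its dock, the button has been pressed, and the job was handed in at about 16 s of the 54 s allowed.

- **Docking:** I gripped the handle, tilted the shaver to the slope and lowered it over the pegs. It stuck about 1 mm short and slightly nose-down. A gentle levelling press seated it, with about 70–80 N at the wrist against the 120 N limit, and then I let go.
- **Seating check:** The shaver's top surface measured 35.9 mm above the deck (36 expected), with a tilt of 0.0–0.5°, which is within camera noise. The head-tip position read about 102 mm against 105 mm nominal. The sockets' clearance and camera calibration could account for that.
- **Button:** I pressed it with closed fingers to 6.5 mm below its free height, at about 34 N against the 4 N needed, so it should have bottomed. That is inferred from finger height and force, because the state doesn't report the button's travel.
- **Failed check:** My last depth reading of the button after the press was spoiled by other points in view, so I didn't confirm by depth that it sprang back.
- **Last pictures:** The hand was about 14 cm above the button and touching nothing. The cup, brush, tray, lint roller and red look-alikes looked undisturbed. I checked these by eye only.

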